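# Put the reel winder in gear

### The arm

A 6-joint arm with a two-finger parallel gripper is mounted at the origin on the work surface. World frame = base frame: x ahead of the robot, y to its left, z up, the work surface at z = 0. Lengths are in mm, angles in degrees, forces in N, time in s.
With the tool pointing down it reaches from about 200 to 875 mm from the base axis. Payload 3.4 kg.
Tool frame: the origin (TCP) lies on the mounting face of the last link; the fingertips stand 199 mm ahead of it and the grasp point (between the pads) lies manip.pinch_z ahead of it (manip.pinch_z is the distance from the TCP to the grasp point, in mm); z points along the fingers, y is the line along which they close (so a half turn about z gives the same grasp; the last joint's range is limited). The gripper opens to 94 mm and grips with 3 to 60 N. Pads are 16 mm wide; open, the fingers measure 119 mm over their backs; the gripper's body (75 mm by 177 mm) begins 78 mm behind the grasp point.
Start: joints at [65.546, 15.808, 86.224, -0, 77.962, -6.933], TCP at [173.117, 548.338, 404.693] pointing down, gripper open.
Joint ranges: [-165.64, 165.64], [-43.16, 119.46], [12.63, 154.43], [-67.54, 247.53], [6.08, 155.33], [-154.97, 154.97]. Speed limits (degrees/s): [147.25, 147.25, 180, 180, 180, 180].

### API

Orientations are given as a 3x3 rotation matrix whose columns are the frame's x, y, z axes.
In Python, from rig import manip gives the robot as it stands.
- The arm moves only by the tool play_rows, never from a script. Its argument "increments" is text: rows parted by semicolons, each of 6 numbers parted by spaces: the shift along the tool's x, y, z in mm, then the turn, a rotation vector about the tool's x, y, z in degrees. A call has 1 to 10 rows; each row shifts and turns the commanded pose from where the row before left it, along the tool's axes as they then stand; what a row does not reach is not made up. A row lasts 1/12 s, in which the tool goes at most 41.7 mm and 7.16 degrees, less where a joint would pass 70% of its speed; a pose out of reach is approached as far as the arm can. A call is refused whole if a number of a shift passes 41.7 or a number of a turn 7.16, either way. A call with a gripper value outside its range is refused whole. "claw" is the closure, from 0 (fully open) to 1 (shut), set as the call begins (left out, the last holds). The fingers move at their own pace and stop on an object; "force" is the grip in N (left out, the last holds). Time passes only in rows, so rows that do not move let the fingers close. It gives the time, the measured TCP pose, the force, the opening and the grip force at its end, in the units of the state.
- manip.state(): the state, without advancing time (a new reading comes with each control period).
- manip.capture(name): name is "side" or "top" or "wrist"; returns the picture (480x640x3 uint8, red, green, blue); there is no depth.
- manip.camera_params(name): a dict with "intrinsics" (3x3 intrinsics, pixels), "dist_coeffs" ([k1, k2, p1, p2, k3] as OpenCV has them; the pictures are not rectified), "rvec" (rotation vector, rad) and "tvec" (3), from world to camera coordinates, as OpenCV has them. Camera axes: x right, y down, z forward; pixel columns grow to the right and rows downward; lengths in mm; the calibration is good to about 2 mm. A picture is of the moment at which its call begins: read the wrist's pose just before it. camera_params takes no time and is no camera call; for the wrist camera it gives the pose at the moment of the call.
- manip.job_done(): hands the job in; it is judged then, once.
The state is a dict: "t": time; "joints": joint angles; "qvel": joint speeds; "joint_torque": joint torques, N m; "position": TCP position; "eef_rot": TCP orientation; "wrist_force": force on the tool from outside, world axes, zero at the start; "moment": the same for the moment, N m; "grip_width": opening from 0.0 (shut) to 1.0 (fully open); "gripper_force": force on a finger pad.
Only numpy, scipy, OpenCV 4.12 (cv2) and the standard library are available. Lean on these libraries where they do the work, as an engineer would, in place of code of your own. Each camera call takes 0.05 s, during which the arm holds its last target. There are 200 camera calls.

### The job

The reel winder on the bench stands in neutral. Pull its sprung selector knob up, turn it so that its steel pointer rod comes over the slot on the spool's side, and let the rod drop fully home into that slot. Leave the dial of the speed regulator beside it alone.

Things in the scene. Friction and masses are not known exactly. Their poses are not given: they have to be found in the camera images.
- selector_grip (a point): Grip point on the winder's selector knob, on its upright axis: a black bar 44 x 14 mm from 27 mm below to 16 mm above this point, on a 44 mm round hub; an 8 mm steel rod points out level along -x, its end 54 mm out. x along the bar, y across its 14 mm, z up. The winder, fixed: grey box 130 x 120 mm, top 38 mm below this point, motor drum behind, 76 mm spool at one side, 70-114 mm off.
- selector_turn (a joint): Knob angle, rad, counter-clockwise from above positive, stops at +-1.35. Round the hub stands a fixed steel collar, 64 mm inside, 88 outside, 12 mm high, with three 20 mm slots for the rod: neutral at 0 (start, within 0.08), spool side at +1.047, other side at -1.047. Turns freely (0.03 N m) when lifted; in a slot it has 9 degrees of play each way, and drops in from within 10.
- selector_lift (a joint): How far the knob is pulled straight up, m: 0 is fully home in a slot; from 0.010 the rod clears the collar (let go between slots, it rests on the collar at 0.010); stop at 0.022. A spring pulls it down with 2.3 N at 0 and 5.6 N at the stop, plus 1.5 N of weight.
- dial_mark (a point): White-marked end of the speed regulator's dial, a lookalike knob to leave alone: on top of its black bar (42 x 14 mm, top 118 mm above the bench), 18 mm from the dial's upright axis, which lies towards this point's +x; z up. The regulator is a fixed plain grey box, 110 x 100 mm, 74 mm high, with a ring of white ticks on top and no collar, rod or spool.

How it is judged:
By the outcome, as a careful person would: the job done as asked, in the order asked, and still so for the second after the job is handed in, with the robot touching nothing.
It also fails if it takes over 34 s, if anything falls off the work surface, if the arm or the gripper's body presses on something with over 40 N, if the wrist force passes 120 N, or if a joint passes its speed limit or range.

## Working session

There is one attempt and no reset: what is moved stays moved. The work goes in short steps, Python scripts to look and compute and a tool call to move; the robot and the scene stay as the last step left them, time stands still between calls to the robot, and variables do not carry over. Pictures are saved under pics/ and viewed, at most 10 in all, crops included, and the job is handed in when it is done.

Besides the shell and the picture viewer there is one more tool, called after ">>>" as a command line: name --argument value ..., lists and objects as JSON in quotes. play_rows: Moves the arm, as the interface text tells. Its arguments: {"type":"object","properties":{"increments":{"type":"string"},"claw":{"type":"number"},"force":{"type":"number"}},"required":["increments"]}

```bash
mkdir -p pics
cat > h.py <<'E'
from rig import manip
import cv2, numpy as np
def snap(n,f):
    p=manip.camera_params(n); im=manip.capture(n); cv2.imwrite('pics/'+f,cv2.cvtColor(im,cv2.COLOR_RGB2BGR)); np.savez('pics/'+f+'.npz',**{k:np.array(v,float) for k,v in p.items()}); return im
def ray(f,px):
    p=np.load('pics/'+f+'.npz'); R=cv2.Rodrigues(p['rvec'])[0]
    u=cv2.undistortPoints(np.array([[px]],float),p['intrinsics'],p['dist_coeffs'])[0,0]
    return -R.T@p['tvec'].ravel(), R.T@np.array([u[0],u[1],1])
def plane(f,px,z):
    c,d=ray(f,px); return c+d*(z-c[2])/d[2]
def cross(f,a,g,b):
    c,d=ray(f,a); e,k=ray(g,b); s=np.linalg.lstsq(np.c_[d,-k],e-c,rcond=None)[0]
    P,Q=c+s[0]*d,e+s[1]*k; return (P+Q)/2, np.linalg.norm(P-Q)
E
python3 - <<'E'
from h import *
a=snap('top','top0.png');b=snap('side','side0.png')
print(manip.pinch_z,manip.state()['eef_rot'],manip.state()['wrist_force'])
E
```

```text
180.4 [[-9.53606232e-01  3.01056009e-01 -6.58827209e-04]
 [ 3.01056674e-01  9.53605105e-01 -1.47744165e-03]
 [ 1.83468301e-04 -1.60724190e-03 -9.99998692e-01]] [ 0.53550225  0.00172262 -0.44441342]
```

View pics/top0.png

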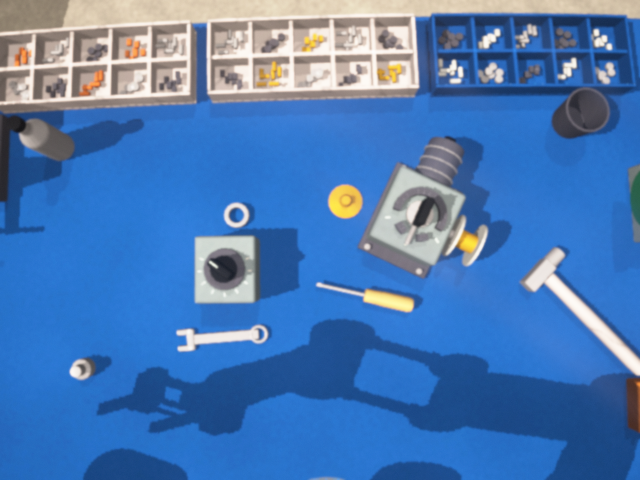

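View pics/side0.png

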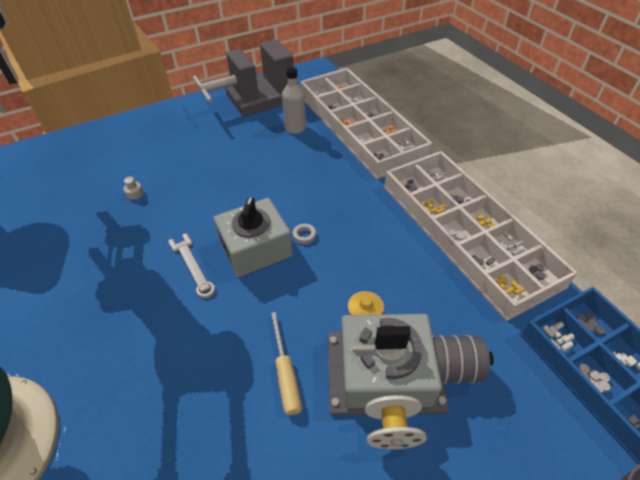

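The top view shows the winder knob at about (424,210), with its rod pointing down-left to about (413,240), the spool at (468,243) and the lookalike dial at (221,268). In the side view the winder bar is at (393,338) and the rod end at about (355,349).

Run:
```python
from h import *
a=cv2.imread('pics/top0.png')[160:280,355:495];b=cv2.imread('pics/side0.png')[300:420,325:465]
cv2.imwrite('pics/c0.png',np.vstack([cv2.resize(np.hstack([a,b]),None,fx=2.85,fy=2.85,interpolation=2)]))
for z in (0,100,150): print(plane('top0.png',(424,210),z),plane('side0.png',(393,338),z))
print(cross('top0.png',(426,208),'side0.png',(393,336)))
p=manip.camera_params('wrist');print(p)
```

```text
[ 579.00104954 -192.2511986     0.        ] [ 6.08060459e+02 -1.24342025e+02 -1.13686838e-13]
[ 565.7201111  -168.92424667  100.        ] [ 567.43405084 -164.46062957  100.        ]
[ 559.07964188 -157.2607707   150.        ] [ 547.12084686 -184.51993183  150.        ]
(array([ 565.19492784, -168.14155926,  114.0494764 ]), np.float64(3.659632659262127))
{'intrinsics': array([[343.92554116,   0.        , 315.34584542],
       [  0.        , 343.92554116, 241.29473114],
       [  0.        ,   0.        ,   1.        ]]), 'dist_coeffs': array([0.01053133, 0.        , 0.        , 0.        , 0.        ]), 'rvec': array([-2.35145077, -1.72159236, -0.23152921]), 'tvec': array([-574.48103713,  -26.47467229,  391.35890406])}
```

View pics/c0.png

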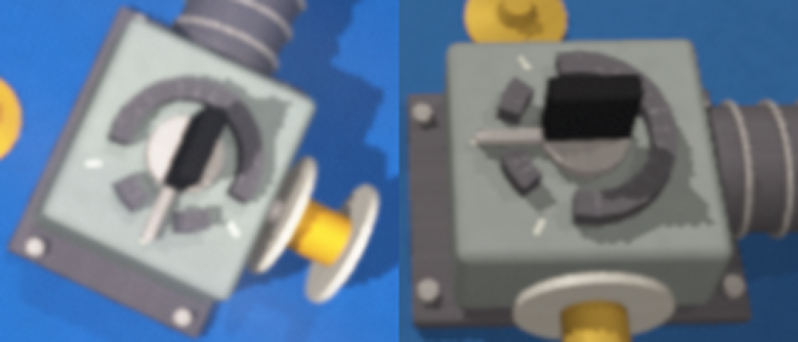

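The crop shows the bar top running from (213,112) to (180,185), the rod end at (148,240), and the spool-side slot counter-clockwise (to the right) of the rod.

Run:
```python
from h import *
T=lambda x,y:(355+x/2.85,160+y/2.85); S=lambda x,y:(325+(x-399)/2.85,300+y/2.85)
print('bartop',cross('top0.png',T(200,141),'side0.png',S(595,77)))
print('rodend',cross('top0.png',T(148,238),'side0.png',S(474,141)))
print('mount holes-ish base',plane('top0.png',T(35,246),10))
zt=125
e1,e2=plane('top0.png',T(215,112),zt),plane('top0.png',T(180,185),zt);print(e1,e2,np.linalg.norm(e1-e2))
r=plane('top0.png',T(148,238),zt-38+8);print(r)
s=manip.state();R=np.array(s['eef_rot']);print('tool x yaw',np.degrees(np.arctan2(R[1,0],R[0,0])),s['position'])
```

```text
bartop (array([ 563.30381715, -163.86983122,  131.66996267]), np.float64(2.247739464981503))
rodend (array([ 514.91544391, -143.53871404,   78.66550585]), np.float64(0.22068717165280194))
mount holes-ish base [516.35633876 -86.71221565  10.        ]
[ 578.64525613 -173.86209271  125.        ] [ 539.7540232  -153.00046551  125.        ] 44.13315633965103
[ 513.77890669 -140.32925883   95.        ]
tool x yaw 162.47891920908043 [173.02742079 548.14356264 403.91077718]
```

>>> play_rows --increments "-29.3 -28.1 0 0 0 0;-29.3 -28.1 0 0 0 0;-29.3 -28.1 0 0 0 0;-29.3 -28.1 0 0 0 0;-29.3 -28.1 0 0 0 0;-29.3 -28.1 0 0 0 0;-29.3 -28.1 0 0 0 0;-29.3 -28.1 0 0 0 0;-29.3 -28.1 0 0 0 0;-29.3 -28.1 0 0 0 0"

```text
t: 0.93
position: [368.1, 190.3, 404.6]
eef_rot: [[-0.954, 0.301, -0.0], [0.301, 0.954, 0.0], [0.0, 0.0, -1.0]]
wrist_force: [0.6, 0.4, 0.9]
grip_width: 1.002
gripper_force: 0.0
```

>>> play_rows --increments "-29.3 -28.1 0 0 0 0;-29.3 -28.1 0 0 0 0;-29.3 -28.1 0 0 0 0;-29.3 -28.1 0 0 0 0;-29.3 -28.1 0 0 0 0;-29.3 -28.1 0 0 0 0;-29.3 -28.1 0 0 0 0;-29.3 -28.1 0 0 0 0;-29.3 -28.1 0 0 0 0;-29.3 -28.1 0 0 0 0"

```text
t: 1.77
position: [563.2, -166.0, 404.1]
eef_rot: [[-0.953, 0.302, -0.001], [0.302, 0.953, 0.001], [0.001, 0.0, -1.0]]
wrist_force: [-0.1, 0.8, 0.2]
grip_width: 1.0
gripper_force: 0.0
```

>>> play_rows --increments "0 0 0 0 0 5;0 0 0 0 0 4;0 0 0 0 0 0;0 0 0 0 0 0"

```text
t: 2.1
position: [562.6, -164.1, 404.0]
eef_rot: [[-0.895, 0.445, -0.001], [0.445, 0.895, 0.001], [0.001, 0.0, -1.0]]
wrist_force: [-0.4, -0.4, -0.0]
grip_width: 0.997
gripper_force: 0.0
```

Run:
```python
from h import *
a=snap('wrist','w1.png');s=manip.state();R=np.array(s['eef_rot']);print(s['t'],np.round(s['joints'],1),s['position'],np.degrees(np.arctan2(R[1,0],R[0,0])),R[:,2])
p=np.load('pics/w1.png.npz');Rc=cv2.Rodrigues(p['rvec'])[0];print('cam in tool',R.T@(-Rc.T@p['tvec']-s['position']))
print(cv2.projectPoints(np.array([[563.3,-164,131.],[515,-142,95]]),p['rvec'],p['tvec'],p['intrinsics'],p['dist_coeffs'])[0])
```

```text
2.15 [-23.   16.8  84.9   0.   78.4 -86.6] [ 562.55870242 -163.77790043  404.3493898 ] 153.58967113895903 [-5.97366573e-04  3.99618507e-04 -9.99999742e-01]
cam in tool [7.77714919e+01 5.27390642e-02 2.07583721e+01]
[[[315.55062759 252.66455377]]

 [[313.27527572 178.60211937]]]
```

View pics/w1.png

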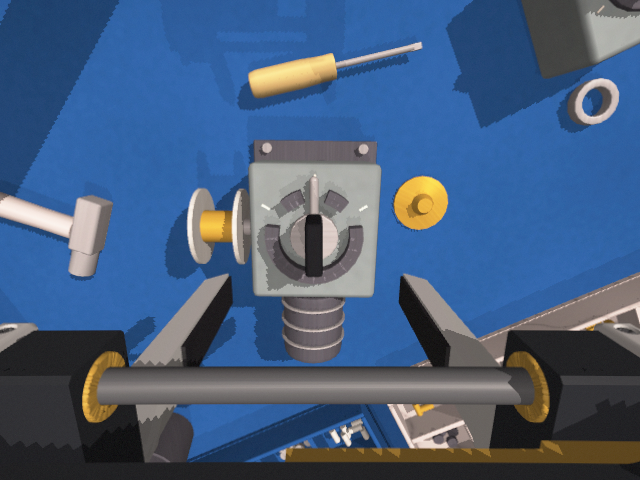

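The wrist view shows the knob bar upright at columns 306–323, rows about 215–275. The rod runs straight up the image to (314,178), so the jaw line is well squared to the bar, and the spool is on the left.

Run:
```python
from h import *
a=cv2.imread('pics/w1.png');m=(a.max(2)<50).astype(np.uint8);m[:, :290]=0;m[:,345:]=0;m[:200]=0;m[300:]=0
c=max(cv2.findContours(m,0,2)[0],key=cv2.contourArea);print(cv2.boundingRect(c),cv2.minAreaRect(c))
for y in range(206,282,5):
  xs=np.where(m[y])[0];print(y,xs.min() if len(xs) else 0,xs.max() if len(xs) else 0, a[y,314])
g=a.max(2)
for y in (180,185,190,195,200,205): print(y,[int(v) for v in g[y,304:326]])
cv2.imwrite('pics/w1c.png',cv2.resize(a[160:310,240:390],None,fx=4,fy=4,interpolation=2))
```

```text
(290, 215, 33, 62) ((306.0, 245.5), (61.0, 32.0), 90.0)
206 0 0 [176 180 196]
211 0 0 [175 180 194]
216 307 319 [24 22 24]
221 306 320 [21 22 21]
226 305 321 [40 37 40]
231 305 321 [40 38 40]
236 305 321 [38 35 36]
241 305 321 [36 34 38]
246 305 321 [41 37 39]
251 305 321 [38 36 40]
256 305 342 [38 37 39]
261 290 338 [39 34 39]
266 295 330 [39 39 40]
271 305 321 [39 37 39]
276 308 318 [51 48 52]
281 0 0 [109 102 112]
180 [163, 162, 161, 154, 146, 109, 144, 181, 211, 222, 228, 233, 208, 187, 166, 174, 175, 175, 175, 179, 178, 177]
185 [153, 147, 108, 109, 106, 106, 131, 162, 191, 212, 211, 206, 203, 185, 163, 173, 175, 175, 175, 175, 174, 163]
190 [153, 108, 105, 107, 104, 100, 131, 162, 184, 200, 211, 207, 203, 184, 164, 174, 173, 172, 170, 172, 163, 162]
195 [107, 107, 105, 108, 106, 99, 130, 161, 184, 196, 194, 193, 202, 186, 164, 172, 172, 157, 117, 108, 109, 104]
200 [84, 105, 109, 110, 106, 105, 129, 161, 186, 195, 197, 193, 187, 172, 148, 119, 120, 119, 120, 115, 90, 74]
205 [108, 108, 108, 107, 106, 104, 129, 160, 185, 196, 197, 193, 187, 171, 137, 109, 118, 119, 118, 122, 121, 122]
```

View pics/w1c.png

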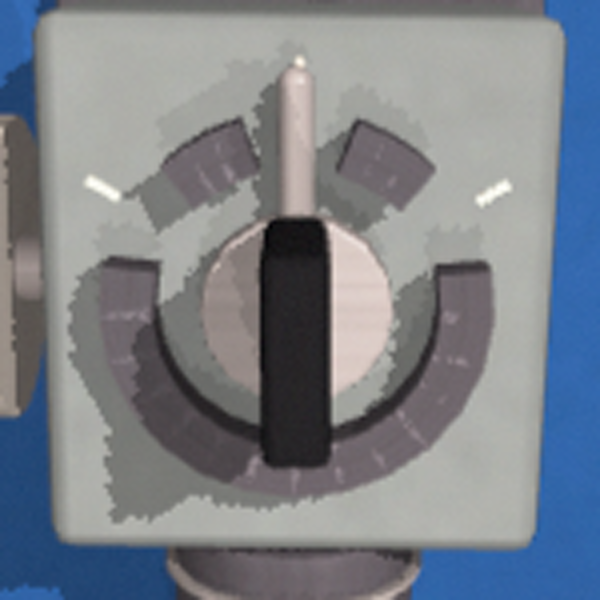

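The crop shows the bar's top face at crop rows 254–466, columns 261–330 (4x scale), with its end bevel above. The collar's outer edge spans columns 98–495.

Run:
```python
from h import *
W=lambda x,y:(240+x/4-.4,160+y/4-.4)
s=manip.state();R=np.array(s['eef_rot']);P=np.array(s['position'])
D=lambda a,b,z:np.linalg.norm(plane('w1.png',W(*a),z)-plane('w1.png',W(*b),z))
for z in (95,110,120,125,130,135):
  e1,e2=plane('w1.png',W(295,250),z),plane('w1.png',W(295,467),z)
  print(z,'len',D((295,250),(295,467),z),'wid',D((261,360),(330,360),z),'collar',D((98,300),(495,300),z-54+12),'hub',D((203,308),(392,308),z-43), 'boxw',D((45,280),(554,280),z-54),'ctr',(e1+e2)[:2]/2, R.T@((e1+e2)/2-P))
  a,b=plane('w1.png',W(297,75),z-42),plane('w1.png',W(299,210),z-42);print('  rod yaw',np.degrees(np.arctan2(*(a-b)[1::-1])),'tip tool',(R.T@(a-P))[:2])
```

```text
95 len 49.62061142255701 wid 15.115078611650302 collar 98.41159186728743 hub 47.075473980524755 boxw 130.2173835417989 ctr [ 570.12965292 -169.52861393] [ -9.55917289  -1.81151002 309.34248918]
  rod yaw 154.2893260368948 tip tool [48.55554313 -1.38309402]
110 len 47.04199269047481 wid 14.329598067829822 collar 93.94708354183807 hub 44.94630273131658 boxw 124.51687011082441 ctr [ 566.11707229 -167.42922563] [ -5.02088765  -1.71463117 294.34572899]
  rod yaw 154.28932603689478 tip tool [49.88094438 -1.31795648]
120 len 45.32291353575349 wid 13.805944371949487 collar 90.97074465820523 hub 43.5268552318445 boxw 120.71652782350805 ctr [ 563.44201853 -166.02963343] [ -1.99536417  -1.65004527 284.34788886]
  rod yaw 154.28932603689475 tip tool [50.76454521 -1.27453145]
125 len 44.46337395839269 wid 13.544117524009293 collar 89.48257521638874 hub 42.817131482108444 boxw 118.8163566798499 ctr [ 562.10449165 -165.32983733] [ -0.48260242  -1.61775232 279.3489688 ]
  rod yaw 154.28932603689483 tip tool [51.20634562 -1.25281894]
130 len 43.60383438103209 wid 13.282290676069175 collar 87.99440577457226 hub 42.10740773237242 boxw 116.91618553619172 ctr [ 560.76696478 -164.63004123] [  1.03015932  -1.58545937 274.35004874]
  rod yaw 154.2893260368948 tip tool [51.64814604 -1.23110643]
135 len 42.744294803671394 wid 13.020463828129031 collar 86.5062363327558 hub 41.397683982636394 boxw 115.01601439253356 ctr [ 559.4294379  -163.93024513] [  2.54292107  -1.55316643 269.35112867]
  rod yaw 154.28932603689486 tip tool [52.08994645 -1.20939392]
```

>>> play_rows --increments "-1 -1.5 0 0 0 0;0 0 14 0 0 0;0 0 14 0 0 0;0 0 14 0 0 0;0 0 14 0 0 0;0 0 14 0 0 0;0 0 14 0 0 0;0 0 0 0 0 0" --claw 0.5

```text
t: 2.82
position: [561.9, -164.9, 318.2]
eef_rot: [[-0.895, 0.445, -0.005], [0.445, 0.895, 0.002], [0.005, -0.0, -1.0]]
wrist_force: [-0.7, 0.2, -0.1]
grip_width: 0.51
gripper_force: 0.0
```

>>> play_rows --increments "0 0 9 0 0 0;0 0 9 0 0 0;0 0 9 0 0 0;0 0 0 0 0 0;0 0 0 0 0 0"

```text
t: 3.23
position: [562.9, -165.7, 293.2]
eef_rot: [[-0.895, 0.446, -0.001], [0.446, 0.895, 0.0], [0.001, 0.0, -1.0]]
wrist_force: [-0.9, 0.4, -0.2]
grip_width: 0.501
gripper_force: 0.0
```

Run:
```python
from h import *
a=snap('wrist','w2.png');b=snap('side','s2.png')
cv2.imwrite('pics/c2.png',np.hstack([cv2.resize(a[120:420,160:480],(400,375)),cv2.resize(b[270:420,310:470],(400,375),interpolation=2)]))
```

```text
(no output)
```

View pics/c2.png

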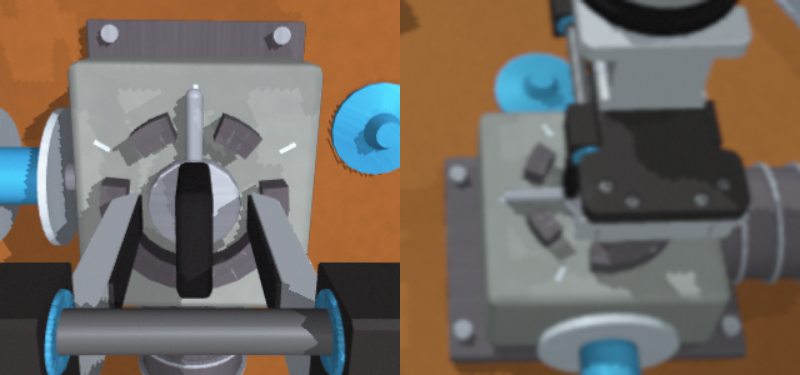

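Both fingers straddle the bar (bar at about (193,230), finger pads at about (130,215) and (260,215) in the left crop). Closing.

>>> play_rows --increments "0 0 0 0 0 0;0 0 0 0 0 0;0 0 0 0 0 0;0 0 0 0 0 0;0 0 0 0 0 0;0 0 0 0 0 0" --claw 1 --force 35

```text
t: 3.83
position: [563.0, -165.9, 293.8]
eef_rot: [[-0.895, 0.446, 0.0], [0.446, 0.895, -0.0], [-0.0, -0.0, -1.0]]
wrist_force: [-0.7, -0.8, 0.9]
grip_width: 0.149
gripper_force: 35.0
```

>>> play_rows --increments "0 0 -4 0 0 0;0 0 -4 0 0 0;0 0 -4 0 0 0;0 0 -4 0 0 0;0 0 0 0 0 0;0 0 0 0 0 0"

```text
t: 4.33
position: [562.9, -165.9, 309.7]
eef_rot: [[-0.895, 0.446, -0.0], [0.446, 0.895, -0.0], [-0.0, -0.0, -1.0]]
wrist_force: [1.2, -0.9, -6.2]
grip_width: 0.15
gripper_force: 35.0
```

>>> play_rows --increments "0 0 0 0 0 -6;0 0 0 0 0 -6;0 0 0 0 0 -6;0 0 0 0 0 -6;0 0 0 0 0 -6;0 0 0 0 0 0"

```text
t: 4.83
position: [563.0, -165.8, 309.3]
eef_rot: [[-0.998, -0.062, -0.0], [-0.062, 0.998, 0.0], [0.0, 0.0, -1.0]]
wrist_force: [1.9, -1.0, -5.8]
grip_width: 0.147
gripper_force: 35.0
```

>>> play_rows --increments "0 0 0 0 0 -6;0 0 0 0 0 -6;0 0 0 0 0 -6;0 0 0 0 0 -6;0 0 0 0 0 -6;0 0 0 0 0 0;0 0 0 0 0 0"

```text
t: 5.42
position: [562.9, -165.7, 309.4]
eef_rot: [[-0.836, -0.548, -0.0], [-0.548, 0.836, 0.0], [0.0, 0.0, -1.0]]
wrist_force: [0.8, -1.0, -6.7]
grip_width: 0.148
gripper_force: 35.0
```

Run:
```python
from h import *
a=snap('wrist','w3.png');s=manip.state();print(np.round(s['joints'],1),s['wrist_force'],s['moment'])
W=lambda x,y:(240+x/4-.4,160+y/4-.4)
l,r=[plane('w1.png',W(*q),71) for q in((102,188),(494,193))];c=np.array([562.9,-165.5]);
y=lambda v:np.degrees(np.arctan2(v[1]-c[1],v[0]-c[0]));print('marks yaw',y(l),y(r),'mid',(y(l)%360+y(r)%360)/2)
R=np.array(s['eef_rot']);print('tool yaw',np.degrees(np.arctan2(R[1,0],R[0,0]))%360)
cv2.imwrite('pics/c3.png',cv2.resize(a[120:345,170:470],None,fx=2.6,fy=2.6,interpolation=2))
```

```text
[ -23.2   20.6   93.2    0.    66.2 -146.5] [ 1.03207354 -1.15260313 -5.7095977 ] [-0.13216973 -0.25203997  0.00852539]
marks yaw -146.5687016372267 92.16020366870548 mid 152.7957510157394
tool yaw 213.2646247840052
```

View pics/c3.png

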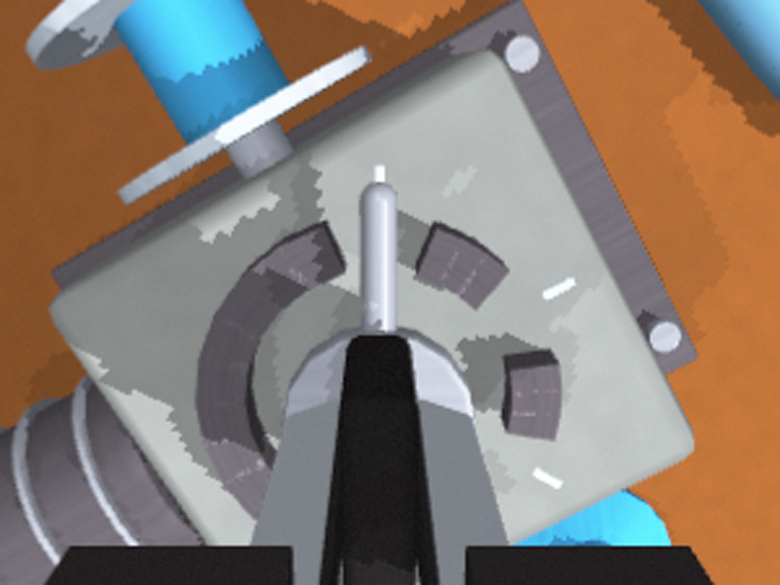

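The rod (crop columns 361–397) points straight at the white mark (380,173), centred in the spool-side slot (edges about 345 and 415). Lowering.

>>> play_rows --increments "0 0 4 0 0 0;0 0 4 0 0 0;0 0 4 0 0 0;0 0 4 0 0 0;0 0 0 0 0 0;0 0 0 0 0 0"

```text
t: 5.97
position: [562.9, -165.7, 293.8]
eef_rot: [[-0.834, -0.551, -0.0], [-0.551, 0.834, 0.0], [-0.0, 0.0, -1.0]]
wrist_force: [-0.3, 0.1, -1.3]
grip_width: 0.148
gripper_force: 35.0
```

>>> play_rows --increments "0 0 0 0 0 0;0 0 0 0 0 0;0 0 0 0 0 0;0 0 0 0 0 0;0 0 0 0 0 0" --claw 0.5

```text
t: 6.38
position: [563.0, -165.8, 293.8]
eef_rot: [[-0.834, -0.552, 0.0], [-0.552, 0.834, -0.0], [-0.0, -0.0, -1.0]]
wrist_force: [-0.3, 0.1, -0.3]
grip_width: 0.464
gripper_force: 0.0
```

>>> play_rows --increments "0 0 -10 0 0 0;0 0 -15 0 0 0;0 0 -15 0 0 0;0 0 -15 0 0 0;0 0 -15 0 0 0;0 0 -15 0 0 0;0 0 -15 0 0 0;0 0 0 0 0 0;0 0 0 0 0 0"

```text
t: 7.13
position: [563.0, -165.8, 394.8]
eef_rot: [[-0.834, -0.552, 0.002], [-0.552, 0.834, -0.001], [-0.001, -0.002, -1.0]]
wrist_force: [0.1, 0.0, 0.0]
grip_width: 0.499
gripper_force: 0.0
```

Run:
```python
from h import *
a=snap('wrist','w4.png');b=snap('side','s4.png')
cv2.imwrite('pics/c4.png',np.hstack([cv2.resize(a[140:300,230:400],(400,376),interpolation=2),cv2.resize(b[290:430,315:465],(400,376),interpolation=2)]))
```

```text
(no output)
```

View pics/c4.png

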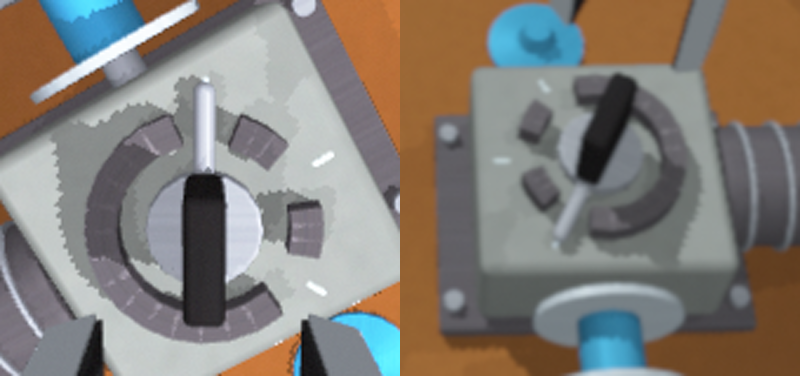

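The rod (left crop (204,80)–(204,170)) sits centred and low in the spool-side slot, as in its starting neutral seat. The gripper is clear of the knob.

```bash
python3 -c "
from rig import manip
print(manip.job_done())"
```

```text
the job is handed in; nothing more can be done
None
```

The selector knob was lifted, turned 60° to the spool side and lowered, and the final pictures show the rod seated in that slot; the gripper was clear and the dial untouched when I handed the job in at about 7 s.

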